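# Take down the tower on the router

### The arm

A 7-joint arm with a two-finger parallel gripper is mounted at the origin on the work surface. World frame = base frame: x ahead of the robot, y to its left, z up, the work surface at z = 0. Lengths are in m, angles in degrees, forces in N, time in s.
With the tool pointing down it reaches from about 0.425 to 0.875 m from the base axis. Payload 4.7 kg.
Tool frame: the origin (TCP) lies on the mounting face of the last link; the fingertips stand tcp_to_tips ahead of it and the grasp point (between the pads) lies 164 mm ahead of it (tcp_to_tips is the distance from the TCP to the fingertips, in m); z points along the fingers, y is the line along which they close (so a half turn about z gives the same grasp; the last joint's range is limited). The gripper opens to 87 mm and grips with 3 to 60 N. Pads are 19 mm wide; open, the fingers measure 117 mm over their backs; the gripper's body (75 mm by 190 mm) begins 51 mm behind the grasp point.
Start: joints at [77.47, 18.392, -4.016, 83.108, 1.295, 78.541, -3.26], TCP at [0.15, -0.632, 0.405] pointing down, gripper open.
Joint ranges: [-163.93, 163.93], [-17.29, 119.83], [-79.2, 71.16], [3.27, 140.29], [-89.18, 269.18], [5.43, 117.66], [-154.24, 154.24]. Speed limits (degrees/s): [147.25, 147.25, 180, 180, 180, 180, 180].

### API

Orientations are given as [roll, pitch, yaw] about the fixed x, y, z axes, in that order (R = Rz(yaw) Ry(pitch) Rx(roll)).
In Python, from cell import get_obs, read_camera, sign_off, tcp_to_tips gives the robot as it stands.
- The arm moves only by the tool drive_tool, never from a script. Its argument "rows" is one flat list of numbers, 7 for each row, row after row: the shift along the tool's x, y, z in m, then the turn, a rotation vector about the tool's x, y, z in rad, then the gripper command: -1 is shut, 1 is fully open, values between are in proportion. In form: [tx, ty, tz, rx, ry, rz, fingers, tx, ty, tz, rx, ry, rz, fingers, ...]. A call has 1 to 5 rows; each row shifts and turns the commanded pose from where the row before left it, along the tool's axes as they then stand; what a row does not reach is not made up. A row lasts 1/8 s, in which the tool goes at most 62.5 mm and 10.7 degrees, less where a joint would pass 70% of its speed; a pose out of reach is approached as far as the arm can. A call is refused whole if a number of a shift passes 0.0625 or a number of a turn 0.188, either way. A call with a gripper value outside its range is refused whole. The fingers move at their own pace and stop on an object; "grip_force" is the grip in N (left out, the last holds). Time passes only in rows, so rows that do not move let the fingers close. It gives the time, the measured TCP pose, the force, the opening and the grip force at its end, in the units of the state.
- get_obs(): the state, without advancing time (a new reading comes with each control period).
- read_camera(name): name is "scene" or "side" or "wrist"; returns a dict with "color" (480x640x3 uint8, blue, green, red), "fov_y" (degrees; the focal length in pixels is half the picture's height over the tangent of half this angle, whatever the lens; pixels are square), "cx", "cy" (the principal point, pixels), "k1" (the pictures are not rectified: a ray, as slopes to the right and down, at radius r is drawn at 1 + k1 r^2 times it, then the intrinsics apply), "cam_to_world" (4x4, takes a point from camera to world coordinates); the wrist camera has in their place "mount" (4x4, takes a point from camera to tool coordinates, whose origin is the TCP and whose axes are the flange's). Camera axes: x right, y up, looking along -z (the intrinsics and any distortion apply to the point x, -y, -z); pixel columns grow to the right and rows downward; lengths in m; the calibration is good to about 2 mm. A picture is of the moment at which its call begins: read the wrist's pose just before it. There is no depth.
- sign_off(): hands the job in; it is judged then, once.
The state is a dict: "time_s": time; "qpos": joint angles; "joint_velocities": joint speeds; "effort": joint torques, N m; "tool_pos": TCP position; "tool_rot": TCP orientation; "force": force on the tool from outside, world axes, zero at the start; "wrist_torque": the same for the moment, N m; "grip_width": finger opening in m; "grasp_force": force on a finger pad.
Only numpy, scipy, OpenCV 4.12 (cv2) and the standard library are available. Lean on these libraries where they do the work, as an engineer would, in place of code of your own. Each camera call takes 0.05 s, during which the arm holds its last target. There are 200 camera calls.

### The job

The child has built a tower on the router and it covers the vents. Take it down from the top, one piece at a time, without knocking the rest of the tower, and put every piece back upright where it belongs: the glass globe in the middle of the turned wooden plinth, the round steel tealight tin in the middle of the white candle plate, the wooden toy car on its wheels inside the slatted toy crate, and the wooden card box flat inside the shallow leather tray. The globe is glass, so set it down gently rather than dropping it, and leave the teal mug where it stands.

Things in the scene. Friction and masses are not known exactly. Their poses are not given: they have to be found in the camera images.
- globe_mid (a point): Glass globe ornament, the top piece of the tower: a clear glass ball 46 mm across on a brass foot 38 mm across, 52 mm high in all, 120 g. This point is the centre of the ball, 29 mm above the underside of the foot; grip the ball here. z is up.
- tin_mid (a point): Round steel tealight tin with a flat lid, second from the top, under the globe: 55 mm across, 30 mm high, solid to the touch, about 90 g. This point is its centre, 15 mm above its underside.
- car_mid (a point): Wooden toy car, third from the top, under the tin: 100 mm long (along its own y; bonnet towards -y), 46 mm wide (along its x; 48 mm over the wheels), 50 mm high with a flat roof 60 mm long. The sides are flat and upright between the wheels, whose tops are 22 mm high and whose axles lie 31 mm before and behind the middle; they do not turn. About 110 g. This point is its centre, 25 mm above the ground under its wheels. z is up.
- cardbox_mid (a point): Closed wooden playing-card box with a darker sliding lid that stays shut, the lowest piece, under the car and lying on the router: 120 mm long (along its own y), 62 mm wide (x), 34 mm high, about 180 g. This point is its centre, 17 mm above its underside. The router below it is a fixed white plastic slab 112 x 160 mm (long side roughly along the box's) with its flat top 30 mm above the media unit's surface.
- plinth: Turned wooden plinth, the globe's place: a fixed pale round stand 86 mm across and 20 mm high with a flat top 84 mm across. Origin: centre of its underside, on the surface.
- plate: White ceramic candle plate, the tin's place: fixed, round, 116 mm across; its flat inside is 104 mm across and 7 mm above the surface, with a rim 10 mm high. Origin: centre of its underside.
- crate: Slatted pale wooden toy crate, the car's place: fixed, open on top, outside 122 mm (its x) x 142 mm (its y), 36 mm high; walls and floor are 6 mm thick, so inside it is 110 x 130 mm and the floor is 6 mm above the surface. A corner post 12 mm square stands in each inside corner. The car fits easily lengthwise along y, either way round. Origin: centre of its underside.
- tray: Shallow tan leather valet tray lined with grey felt, the card box's place: fixed, open on top, outside 128 mm (its x) x 160 mm (its y), 18 mm high; walls and floor are 5 mm thick, so inside it is 118 x 150 mm and the floor is 5 mm above the surface. The box lies flat only lengthwise along y, either way round. Origin: centre of its underside.
- mug: Teal ceramic mug, 68 mm across, 75 mm high, standing loose near the places. Not part of the job. Origin: centre of its underside.

How it is judged:
By the outcome, as a careful person would: the job done as asked, in the order asked, and still so for the second after the job is handed in, with the robot touching nothing.
It also fails if it takes over 115 s, if anything falls off the work surface, if the arm or the gripper's body presses on something with over 40 N, if the wrist force passes 120 N, or if a joint passes its speed limit or range.

## Working session

There is one attempt and no reset: what is moved stays moved. The work goes in short steps, Python scripts to look and compute and a tool call to move; the robot and the scene stay as the last step left them, time stands still between calls to the robot, and variables do not carry over. Pictures are saved under pics/ and viewed, at most 14 in all, crops included, and the job is handed in when it is done.

Besides the shell and the picture viewer there is one more tool, called after ">>>" by a JSON object that holds its "api" and its "payload", one argument or row to a line. drive_tool: Moves the arm, as the interface text tells. Its arguments: {"type":"object","properties":{"rows":{"type":"array","items":{"type":"number"}},"grip_force":{"type":"number"}},"required":["rows"]}

```bash
ls; mkdir -p pics; python3 - <<'E'
from cell import *
import cv2,pickle
print(get_obs(),tcp_to_tips)
d={}
for n in("scene","side","wrist"):
    c=read_camera(n);cv2.imwrite(f"pics/{n}0.png",c["color"]);d[n]=c
    print(n,{k:v for k,v in c.items() if k!="color"})
pickle.dump(d,open("cams0.pkl","wb"))
E
```

```text
pics
{'time_s': 0.0, 'qpos': array([77.469342  , 18.43792638, -4.01492001, 83.1754873 ,  1.29339365,
       78.54217107, -3.25864832]), 'joint_velocities': array([-0.05971162, -0.05706967, -0.03960584, -0.03033318,  0.08651987,
        0.00253328, -0.02269428]), 'effort': array([-5.73328562e-04, -4.91291463e+01, -4.04273076e-01, -3.12535286e+01,
       -6.39813929e-02,  4.36455267e-02,  1.65322999e-04]), 'tool_pos': array([ 0.1498745 , -0.63226227,  0.40366882]), 'tool_rot': array([-1.79889570e+02,  4.50823268e-03,  1.33408757e+01]), 'force': array([ 0.4458862 , -0.26850287, -0.2709561 ]), 'wrist_torque': array([0.00634023, 0.01049142, 0.00082233]), 'grasp_force': 0.0, 'grip_width': 0.08710858104157246} 0.1822
scene {'fov_y': 53.39143156958995, 'cx': 318.0466006254797, 'cy': 244.62908811408988, 'k1': -0.05916869500036661, 'cam_to_world': array([[ 0.86509232, -0.29345014,  0.40681973,  0.99130297],
       [ 0.5014064 ,  0.52913891, -0.6845463 , -0.7771534 ],
       [-0.01438395,  0.79617776,  0.60489179,  0.84516742],
       [ 0.        ,  0.        ,  0.        ,  1.        ]])}
side {'fov_y': 44.44350365241524, 'cx': 317.56663390713084, 'cy': 249.93276800648323, 'k1': -0.1157369540801139, 'cam_to_world': array([[-0.77558371,  0.36573586, -0.51449703, -0.1364932 ],
       [-0.63109351, -0.43141693,  0.64467079,  0.91109887],
       [ 0.0138165 ,  0.82469189,  0.56541347,  0.86226431],
       [ 0.        ,  0.        ,  0.        ,  1.        ]])}
wrist {'fov_y': 68.93633322423571, 'cx': 316.3497736838229, 'cy': 238.71186254462737, 'k1': -0.008926978269810164, 'mount': array([[-2.92399761e-04,  9.63423641e-01,  2.67982840e-01,
         7.37876294e-02],
       [ 9.99999873e-01,  3.91469039e-04, -3.16254591e-04,
        -5.40707145e-04],
       [-4.09594135e-04,  2.67982714e-01, -9.63423633e-01,
         1.98959291e-02],
       [ 0.00000000e+00,  0.00000000e+00,  0.00000000e+00,
         1.00000000e+00]])}
```

View pics/scene0.png

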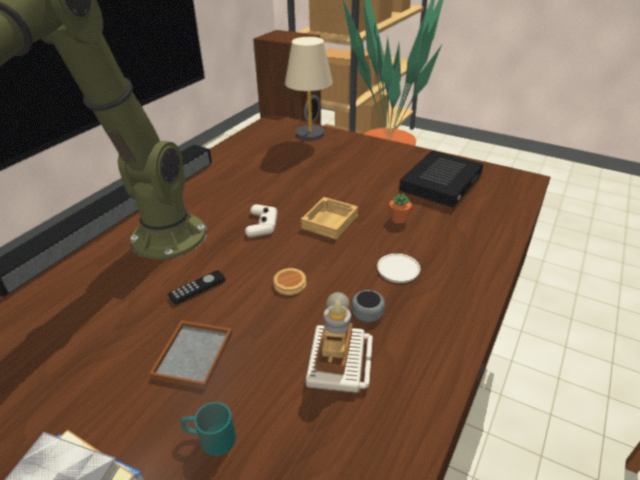

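View pics/side0.png

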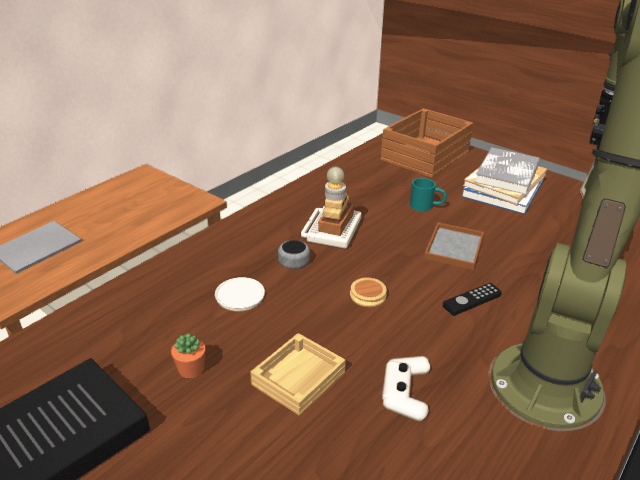

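Scene view: tower at (340,345), plinth (290,281), plate (399,268), crate (330,217), tray (192,354), mug (215,428), plus a grey bowl at (368,305). Side view: globe (336,175), plinth (368,291), plate (240,294), crate (298,372), tray (455,244).

```bash
cat > h.py <<'E'
import numpy as np,cv2,pickle
from scipy.spatial.transform import Rotation as R
def campose(c,obs=None):
    if "cam_to_world" in c: return c["cam_to_world"]
    T=np.eye(4);T[:3,:3]=R.from_euler("xyz",obs["tool_rot"],degrees=True).as_matrix();T[:3,3]=obs["tool_pos"]
    return T@c["mount"]
def proj(c,T,P):
    P=np.atleast_2d(P);p=(P-T[:3,3])@T[:3,:3]
    s=np.c_[p[:,0],-p[:,1]]/-p[:,2:3]; s=s*(1+c["k1"]*(s**2).sum(1,keepdims=True))
    f=240/np.tan(np.radians(c["fov_y"]/2)); return s*f+[c["cx"],c["cy"]]
def ray(c,T,uv):
    f=240/np.tan(np.radians(c["fov_y"]/2)); d=(np.array(uv,float)-[c["cx"],c["cy"]])/f
    s=d.copy()
    for _ in range(20): s=d/(1+c["k1"]*(s@s))
    return T[:3,3],T[:3,:3]@np.array([s[0],-s[1],-1])
def onz(c,T,uv,z):
    o,d=ray(c,T,uv); return (o+d*(z-o[2])/d[2])[:3]
E
python3 - <<'E'
from h import *
d=pickle.load(open("cams0.pkl","rb"))
S,D=d["scene"],d["side"]
pts=dict(plinth=((290,280),(368,290),.02),plate=((399,267),(240,293),.008),crate=((331,216),(298,370),.025),tray=((192,354),(456,244),.012),globe=((337,302),(336,175),.145),tin=((338,320),(336,190),.13),router=((338,360),(332,227),.03),mug=((215,413),(423,184),.075),bowl=((368,298),(294,247),.03))
for k,(a,b,z) in pts.items(): print(k,onz(S,S["cam_to_world"],a,z).round(3),onz(D,D["cam_to_world"],b,z).round(3))
a=cv2.resize(S["color"][280:400,290:410],(600,600)); a=cv2.resize(S["color"][285:395,290:390],(400,440),interpolation=2);b=cv2.resize(D["color"][150:260,285:385],(400,440),interpolation=2)
cv2.imwrite("pics/m1.png",np.hstack([a,b]))
E
```

```text
plinth [ 0.449 -0.011  0.02 ] [0.437 0.002 0.02 ]
plate [0.672 0.19  0.008] [0.667 0.191 0.008]
crate [0.401 0.297 0.025] [0.393 0.302 0.025]
tray [ 0.387 -0.322  0.012] [ 0.377 -0.315  0.012]
globe [ 0.655 -0.137  0.145] [ 0.701 -0.212  0.145]
tin [ 0.674 -0.169  0.13 ] [ 0.667 -0.168  0.13 ]
router [ 0.686 -0.188  0.03 ] [ 0.66  -0.146  0.03 ]
mug [ 0.564 -0.441  0.075] [ 0.56  -0.441  0.075]
bowl [0.659 0.017 0.03 ] [ 0.674 -0.01   0.03 ]
```

View pics/m1.png

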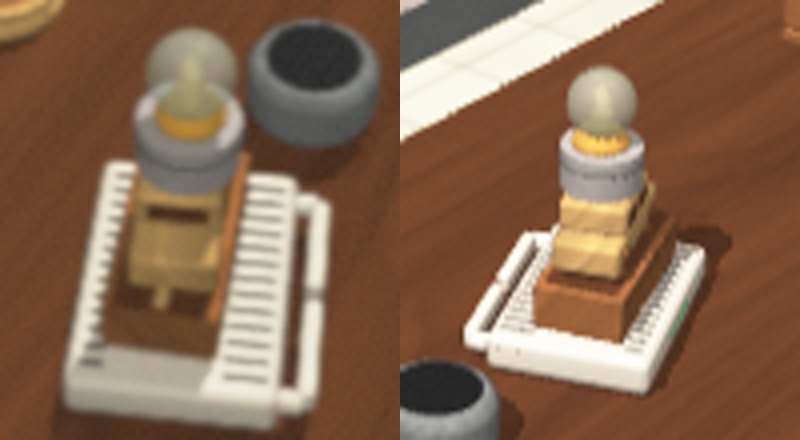

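The crops show the globe at scene (338,302) / side (335,175.5). The tin, car and box are below it. The router's top corners in the scene image are about (317,325.5), (364,329.5), (306.7,382.5) and (360.5,386).

```bash
cat >> h.py <<'E'
def go(obs,x,y,z,yaw):
    "tool-frame shift and turn from obs to vertical tool pose at world x,y,z,yaw(deg); z is TCP height"
    A=R.from_euler("xyz",obs["tool_rot"],degrees=True); B=R.from_euler("xyz",[180,0,yaw],degrees=True)
    return A.inv().apply(np.array([x,y,z])-obs["tool_pos"]).round(4), (A.inv()*B).as_rotvec().round(4)
E
python3 - <<'E'
from h import *
from cell import *
d=pickle.load(open("cams0.pkl","rb"))
S,D=d["scene"],d["side"];TS,TD=S["cam_to_world"],D["cam_to_world"]
for u in((317,325.5),(364.2,329.5),(306.7,382.5),(360.5,386)):print(onz(S,TS,u,.03).round(3))
print("globe",onz(S,TS,(338,302),.173).round(3),onz(D,TD,(335.3,175.5),.173).round(3))
print(go(get_obs(),.665,-.165,.45,13.34))
E
```

```text
[ 0.596 -0.123  0.03 ]
[ 0.696 -0.081  0.03 ]
[ 0.657 -0.271  0.03 ]
[ 0.757 -0.225  0.03 ]
globe [ 0.67  -0.162  0.173] [ 0.668 -0.165  0.173]
(array([ 0.609 , -0.3359, -0.0457]), array([-0.0015,  0.0001,  0.    ]))
```

>>> {"api": "drive_tool", "payload": {
  "rows": [0.0406, -0.0224, -0.003, 0, 0, 0, 1, 0.0406, -0.0224, -0.003, 0, 0, 0, 1, 0.0406, -0.0224, -0.003, 0, 0, 0, 1, 0.0406, -0.0224, -0.003, 0, 0, 0, 1, 0.0406, -0.0224, -0.003, 0, 0, 0, 1]
}}

```text
time_s: 0.78
tool_pos: [0.3226, -0.4754, 0.4196]
tool_rot: [-180.0, 0.0, 13.3]
force: [-0.7, 0.9, -0.0]
grip_width: 0.0868
grasp_force: 0.0
```

>>> {"api": "drive_tool", "payload": {
  "rows": [0.0406, -0.0224, -0.003, 0, 0, 0, 1, 0.0406, -0.0224, -0.003, 0, 0, 0, 1, 0.0406, -0.0224, -0.003, 0, 0, 0, 1, 0.0406, -0.0224, -0.003, 0, 0, 0, 1, 0.0406, -0.0224, -0.003, 0, 0, 0, 1]
}}

```text
time_s: 1.4
tool_pos: [0.4942, -0.3197, 0.4346]
tool_rot: [-180.0, 0.0, 13.3]
force: [-0.4, -0.3, -0.5]
grip_width: 0.0872
grasp_force: 0.0
```

>>> {"api": "drive_tool", "payload": {
  "rows": [0.0406, -0.0224, -0.003, 0, 0, 0, 1, 0.0406, -0.0224, -0.003, 0, 0, 0, 1, 0.0406, -0.0224, -0.003, 0, 0, 0, 1, 0.0406, -0.0224, -0.003, 0, 0, 0, 1, 0.0406, -0.0224, -0.003, 0, 0, 0, 1]
}}

```text
time_s: 2.02
tool_pos: [0.6659, -0.1642, 0.4494]
tool_rot: [180.0, 0.0, 13.3]
force: [0.8, -0.2, -0.2]
grip_width: 0.0871
grasp_force: 0.0
```

>>> {"api": "drive_tool", "payload": {
  "rows": [0, 0, 0, 0, 0, 0, 1, 0, 0, 0, 0, 0, 0, 1]
}}

```text
time_s: 2.28
tool_pos: [0.6648, -0.1655, 0.449]
tool_rot: [180.0, 0.1, 13.3]
force: [0.9, -1.5, 0.6]
grip_width: 0.0868
grasp_force: 0.0
```

```bash
python3 - <<'E'
from h import *
from cell import *
o=get_obs();c=read_camera("wrist");print(o["tool_pos"],o["tool_rot"],o["qpos"])
pickle.dump((o,c),open("w1.pkl","wb"))
cv2.imwrite("pics/w1.png",cv2.resize(c["color"],(800,600)))
E
```

```text
[ 0.66481238 -0.16545752  0.44904382] [1.79987728e+02 8.98388907e-02 1.33334877e+01] [ 30.50086873  24.07497013 -26.74783512  72.69819683  10.65050431
  85.70760383 -71.69683674]
```

View pics/w1.png

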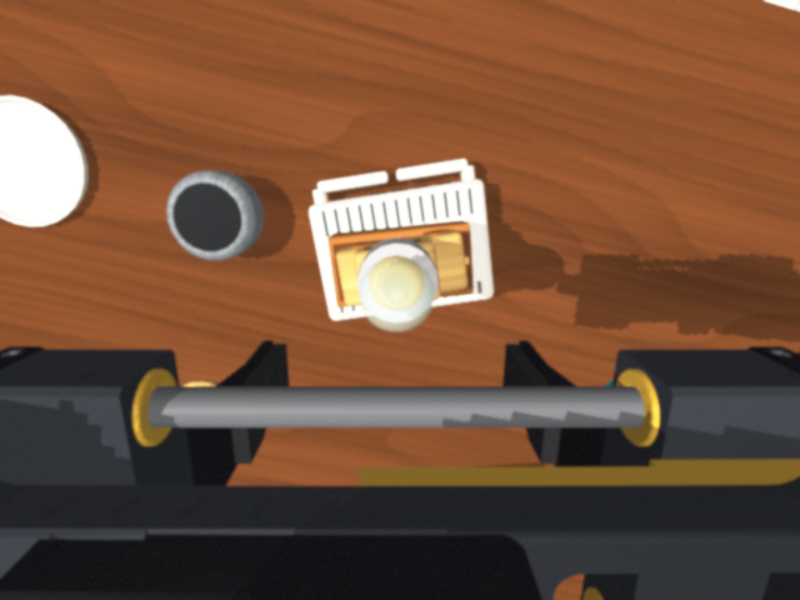

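The wrist view shows the tower at (395,280), with the box long axis nearly horizontal. The bowl is at (212,215) and the plate is on the left. I'll overlay model outlines to check the tower poses.

```bash
cat >> h.py <<'E'
def circ(x,y,z,r):
    a=np.linspace(0,2*np.pi,60); return np.c_[x+r*np.cos(a),y+r*np.sin(a),0*a+z]
def rect(x,y,z,yaw,w,l):
    p=np.array([[-w,-l],[w,-l],[w,l],[-w,l],[-w,-l]])/2; a=np.radians(yaw)
    p=p@np.array([[np.cos(a),np.sin(a)],[-np.sin(a),np.cos(a)]]); return np.c_[p+[x,y],[z]*5]
def ball(T,x,y,z,r):
    c=np.array([x,y,z]);n=c-T[:3,3];L=np.linalg.norm(n);n/=L;u=np.cross(n,[0,0,1.]);u/=np.linalg.norm(u);v=np.cross(n,u)
    a=np.linspace(0,2*np.pi,60)[:,None];k=r*np.sqrt(1-(r/L)**2);return c-n*r*r/L+k*(u*np.cos(a)+v*np.sin(a))
def over(c,T,curves,x0,y0,w,h,s):
    im=cv2.resize(c["color"][y0:y0+h,x0:x0+w],None,fx=s,fy=s,interpolation=cv2.INTER_CUBIC)
    for P,col in curves:
        q=((proj(c,T,P)-[x0,y0]+.5)*s-.5); cv2.polylines(im,[np.round(q*16).astype(np.int32)],False,col,1,cv2.LINE_AA,4)
    return im
E
cat > t.py <<'E'
from h import *
d=pickle.load(open("cams0.pkl","rb"));o,w=pickle.load(open("w1.pkl","rb"))
G=(0,255,0);B=(255,0,0);Y=(0,0,255);M=(255,0,255)
def cur(T):
    x,y=.669,-.1635
    return [(ball(T,x,y,.173,.023),G),(circ(x,y,.144,.0275),Y),(circ(x,y,.114,.0275),Y),(rect(x,y,.064,23,.062,.12),B),(rect(x,y,.03,23,.062,.12),B),(rect(x,y,.114,23,.046,.06),M)]
ims=[]
for c,T,b in((d["scene"],None,(300,285,80,100)),(d["side"],None,(300,155,80,100)),(w,campose(w,o),(240,120,160,150))):
    T=c["cam_to_world"] if T is None else T
    ims.append(over(c,T,cur(T),*b,3 if b[2]>100 else 4))
h=max(i.shape[0] for i in ims[:2]);
top=np.hstack([ims[0],ims[1]]);can=np.zeros((450,640+480-320,3),np.uint8)
can=np.zeros((600,800,3),np.uint8);can[:300,:480]=cv2.resize(top,(480,300));can[:]=0
can=np.zeros((600,800,3),np.uint8);can[:400,:320]=ims[0][:400,:320];can[:450,320:800]=ims[2]
cv2.imwrite("pics/ov1.png",can);cv2.imwrite("pics/ov2.png",ims[1])
E
python3 t.py
```

```text
(no output)
```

View pics/ov1.png

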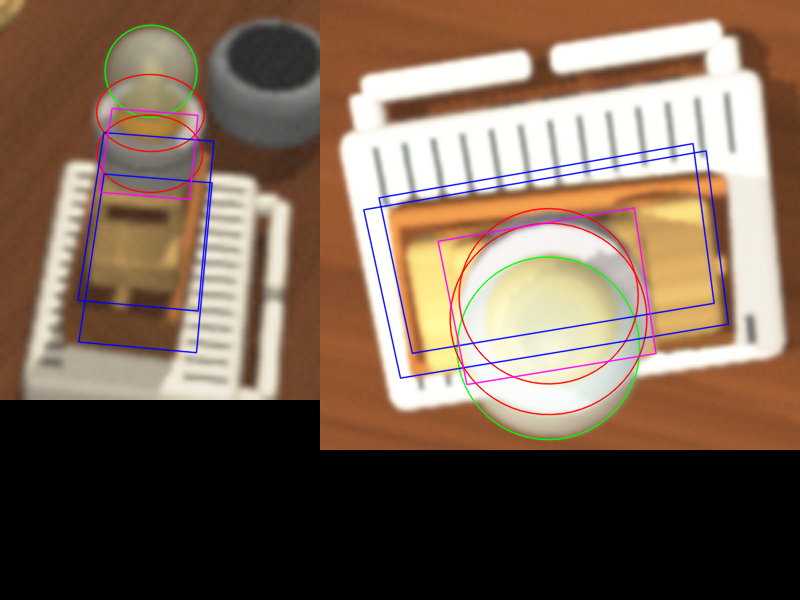

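The globe fit is good at (0.669,-0.1635). The tin and box are slightly offset and I'll measure them again later. Next I turn the tool and check.

>>> {"api": "drive_tool", "payload": {
  "rows": [0.0045, -0.001, 0, 0, 0, 0, 1, 0, 0, 0, 0, 0, -0.175, 1, 0, 0, 0, 0, 0, -0.175, 1, 0, 0, 0, 0, 0, -0.175, 1, 0, 0, 0, 0, 0, -0.175, 1],
  "grip_force": 10
}}

```text
time_s: 2.95
tool_pos: [0.6688, -0.164, 0.4499]
tool_rot: [180.0, 0.0, 53.7]
force: [-0.2, -0.2, 0.6]
grip_width: 0.0866
grasp_force: 0.0
```

>>> {"api": "drive_tool", "payload": {
  "rows": [0, 0, 0, 0, 0, -0.175, 1, 0, 0, 0, 0, 0, -0.175, 1, 0, 0, 0, 0, 0, -0.175, 1, 0, 0, 0, 0, 0, -0.175, 1, 0, 0, 0, 0, 0, -0.175, 1]
}}

```text
time_s: 3.58
tool_pos: [0.6688, -0.1641, 0.4499]
tool_rot: [-180.0, 0.0, 103.8]
force: [-0.0, 0.8, -0.3]
grip_width: 0.0868
grasp_force: 0.0
```

>>> {"api": "drive_tool", "payload": {
  "rows": [0, 0, 0, 0, 0, -0.1, 1, 0, 0, 0, 0, 0, 0, 1, 0, 0, 0, 0, 0, 0, 1]
}}

```text
time_s: 3.95
tool_pos: [0.669, -0.1635, 0.4498]
tool_rot: [-180.0, 0.0, 109.2]
force: [-0.0, 0.5, 0.3]
grip_width: 0.0867
grasp_force: 0.0
```

```bash
python3 - <<'E'
from h import *
from cell import *
o=get_obs();c=read_camera("wrist");print(o["tool_pos"],o["tool_rot"],o["qpos"])
pickle.dump((o,c),open("w2.pkl","wb"))
print(go(o,.669,-.1635,.337,113))
T=campose(c,o);x,y=.669,-.1635
p=proj(c,T,[[x,y,.173],[x,y,.064]]);print(p)
x0,y0=np.clip((p[0]-[130,100]).astype(int),0,[380,280])
G=(0,255,0);B=(255,0,0);Y=(0,0,255);M=(255,0,255)
cv2.imwrite("pics/w2.png",over(c,T,[(ball(T,x,y,.173,.023),G),(circ(x,y,.144,.0275),Y),(rect(x,y,.064,23,.062,.12),B)],x0,y0,260,200,3))
E
```

```text
[ 0.66895811 -0.16354276  0.44980686] [-1.79994107e+02  2.06737836e-02  1.09161656e+02] [ 40.01624464  27.71910504 -42.44491682  71.63015228  18.3373967
  87.31838411  19.29613483]
(array([1.000e-04, 1.000e-04, 1.128e-01]), array([-0.0001,  0.0004, -0.067 ]))
[[315.76840317 241.31784462]
 [315.96059694 213.08714298]]
```

View pics/w2.png

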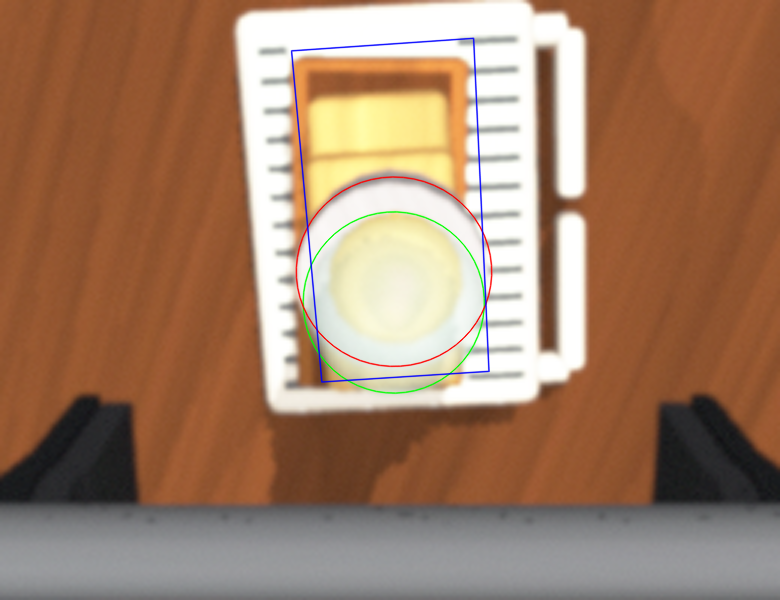

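The box and car are aligned with tool yaw at about 109, so box yaw is about 19. The globe is centred between the fingers. I descend and grip it.

>>> {"api": "drive_tool", "payload": {
  "rows": [0, 0, 0.03, 0, 0, 0, 1, 0, 0, 0.03, 0, 0, 0, 1, 0, 0, 0.03, 0, 0, 0, 1, 0, 0, 0.02, 0, 0, 0, 1, 0, 0, 0.003, 0, 0, 0, 1]
}}

```text
time_s: 4.62
tool_pos: [0.6688, -0.1632, 0.3353]
tool_rot: [-179.9, -0.1, 109.3]
force: [-0.8, 0.5, -0.6]
grip_width: 0.0871
grasp_force: 0.0
```

>>> {"api": "drive_tool", "payload": {
  "rows": [0, 0, 0, 0, 0, 0, 0.3, 0, 0, 0, 0, 0, 0, 0.2, 0, 0, 0, 0, 0, 0, -1, 0, 0, 0, 0, 0, 0, -1, 0, 0, 0, 0, 0, 0, -1]
}}

```text
time_s: 5.25
tool_pos: [0.6691, -0.1631, 0.3369]
tool_rot: [-180.0, 0.0, 109.3]
force: [0.2, 0.4, 1.2]
grip_width: 0.0451
grasp_force: 10.3
```

>>> {"api": "drive_tool", "payload": {
  "rows": [0, 0, 0, 0, 0, 0, -1, 0, 0, 0, 0, 0, 0, -1]
}}

```text
time_s: 5.5
tool_pos: [0.6691, -0.1631, 0.3369]
tool_rot: [-180.0, 0.0, 109.3]
force: [-1.3, -0.1, 1.8]
grip_width: 0.0453
grasp_force: 10.0
```

```bash
cat > plc.py <<'E'
# fit plinth, plate, crate, tray outlines to image edges (distance transform) in scene+side
from h import *
from scipy.optimize import minimize
d=pickle.load(open("cams0.pkl","rb"))
def cl(P,n=12):
    return np.concatenate([np.linspace(P[i],P[i+1],n,endpoint=False) for i in range(len(P)-1)])
E_={}
for k in("scene","side"):
    im=cv2.cvtColor(d[k]["color"],cv2.COLOR_BGR2LAB).astype(np.float32)
    g=np.zeros(im.shape[:2],np.float32)
    for ch in range(3):
        b=cv2.GaussianBlur(im[:,:,ch],(0,0),1); g=np.maximum(g,np.hypot(cv2.Sobel(b,-1,1,0),cv2.Sobel(b,-1,0,1)))
    E_[k]=np.minimum(g,120)
mod=dict(
 plinth=lambda p:[circ(p[0],p[1],.02,.042)],
 plate=lambda p:[circ(p[0],p[1],.010,.058)],
 crate=lambda p:[cl(rect(p[0],p[1],.036,p[2],.122,.142)),cl(rect(p[0],p[1],.036,p[2],.11,.13))],
 tray=lambda p:[cl(rect(p[0],p[1],.018,p[2],.128,.160)),cl(rect(p[0],p[1],.018,p[2],.118,.150))])
init=dict(plinth=[.443,-.005,0],plate=[.669,.19,0],crate=[.397,.299,0],tray=[.382,-.318,0])
def cost(p,m,cams):
    s=0
    for k in cams:
        c=d[k]
        for P in mod[m](p):
            q=proj(c,c["cam_to_world"],P).astype(np.float32)
            s-=cv2.remap(E_[k],q[:,:1],q[:,1:],cv2.INTER_LINEAR).mean()
    return s
if __name__=="__main__":
  res={}
  for m,p0 in init.items():
    for cams in(("scene","side"),("scene",),("side",)):
        best=None
        for yaw in (range(-45,135,15) if m in("crate","tray") else [0]):
            for dx in(-.008,0,.008):
                for dy in (-.008,0,.008):
                    q0=np.array([p0[0]+dx,p0[1]+dy,yaw]); sx=np.array([[0,0,0],[.006,0,0],[0,.006,0],[0,0,6]])
                    if len(cams)==1: q0=res[m].copy() if dx==0==dy else None
                    if q0 is None: continue
                    r=minimize(cost,q0,args=(m,cams),method="Nelder-Mead",options=dict(initial_simplex=q0+sx,maxiter=120))
                    if best is None or r.fun<best.fun: best=r
            if len(cams)==1: break
        if len(cams)==2: res[m]=best.x
        print(m,cams,best.x.round(4),round(best.fun,1))
  pickle.dump(res,open("plc.pkl","wb"))
  S,D=d["scene"],d["side"];cu=[]
  for m in res: cu+=[(P,(255,0,255)) for P in (mod[m](res[m]))]
  a=over(S,S["cam_to_world"],cu,150,190,280,200,2.85);b=over(D,D["cam_to_world"],cu,205,200,290,215,1)
  cv2.imwrite("pics/pl.png",a);cv2.imwrite("pics/pl2.png",over(D,D["cam_to_world"],cu,205,215,285,205,2.8))
E
time python3 plc.py
```

```text
plinth ('scene', 'side') [ 0.4422 -0.0048  0.3222] -219.3
plinth ('scene',) [ 0.4437 -0.0051  0.0501] -111.8
plinth ('side',) [ 0.4417 -0.0044  0.9377] -108.9
plate ('scene', 'side') [  0.6688   0.1907 -11.0544] -240.0
plate ('scene',) [  0.6688   0.1907 -11.0544] -120.0
plate ('side',) [  0.6688   0.1907 -11.0544] -120.0
crate ('scene', 'side') [0.3954 0.2958 0.1515] -367.6
crate ('scene',) [ 0.3998  0.3007 -3.344 ] -191.1
crate ('side',) [0.3951 0.2955 0.3263] -187.9
tray ('scene', 'side') [ 0.3821 -0.3168 17.8457] -300.0
tray ('scene',) [ 0.3827 -0.3166 17.4448] -140.1
tray ('side',) [ 0.3812 -0.3175 18.229 ] -162.4
real	0m41.594s
user	0m41.910s
sys	0m0.257s
```

The globe is held at 45 mm. I lift it and carry it over to above the plinth.

>>> {"api": "drive_tool", "payload": {
  "rows": [0, 0, -0.01, 0, 0, 0, -1, 0, 0, -0.02, 0, 0, 0, -1, 0, 0, -0.03, 0, 0, 0, -1, 0, 0, -0.02, 0, 0, 0, -1, 0.014, -0.0101, 0, 0, 0, 0, -1]
}}

```text
time_s: 6.12
tool_pos: [0.6557, -0.1536, 0.4197]
tool_rot: [179.8, 0.1, 109.2]
force: [0.9, -0.5, -1.0]
grip_width: 0.0451
grasp_force: 10.0
```

>>> {"api": "drive_tool", "payload": {
  "rows": [0.028, -0.0202, 0, 0, 0, 0, -1, 0.028, -0.0202, 0, 0, 0, 0, -1, 0.028, -0.0202, 0, 0, 0, 0, -1, 0.028, -0.0202, 0, 0, 0, 0, -1, 0.028, -0.0202, 0.02, 0, 0, 0, -1]
}}

```text
time_s: 6.75
tool_pos: [0.5132, -0.0531, 0.3986]
tool_rot: [179.8, 0.1, 109.4]
force: [-0.0, 0.3, -1.0]
grip_width: 0.0451
grasp_force: 10.0
```

>>> {"api": "drive_tool", "payload": {
  "rows": [0.028, -0.0202, 0.02, 0, 0, 0, -1, 0.028, -0.0202, 0.02, 0, 0, 0, -1, 0.014, -0.0101, 0.02, 0, 0, 0, -1, 0, 0, 0, 0, 0, 0, -1, 0, 0, 0, 0, 0, 0, -1]
}}

```text
time_s: 7.38
tool_pos: [0.4435, -0.0053, 0.3381]
tool_rot: [179.9, 0.1, 109.3]
force: [-0.6, 0.1, -2.0]
grip_width: 0.0456
grasp_force: 10.0
```

```bash
cat > look.py <<'E'
import sys
from h import *
from cell import *
def look(tag,curves,box=None):
    o=get_obs();c=read_camera("wrist");T=campose(c,o);pickle.dump((o,c),open(tag+".pkl","wb"))
    cu=curves(T) if callable(curves) else curves
    b=box or (0,0,640,480,1.25)
    cv2.imwrite(f"pics/{tag}.png",over(c,T,cu,*b)); print(o["tool_pos"].round(4),o["tool_rot"].round(2),o["grip_width"].round(4),o["qpos"].round(0)); return o,c,T
E
python3 - <<'E'
from look import *
r=pickle.load(open("plc.pkl","rb"))
x,y=.4425,-.0048
o,c,T=look("w3",[(circ(x,y,.02,.042),(255,0,255)),(circ(x,y,.0,.043),(0,255,0))])
print(go(o,x,y,.2133,109.3))
E
```

```text
Traceback (most recent call last):
  File "look.py", line 8, in look
    cv2.imwrite(f"pics/{tag}.png",over(c,T,cu,*b)); print(o["tool_pos"].round(4),o["tool_rot"].round(2),o["grip_width"].round(4),o["qpos"].round(0)); return o,c,T
                                                                                                        ^^^^^^^^^^^^^^^^^^^^^
AttributeError: 'float' object has no attribute 'round'
```

View pics/w3.png

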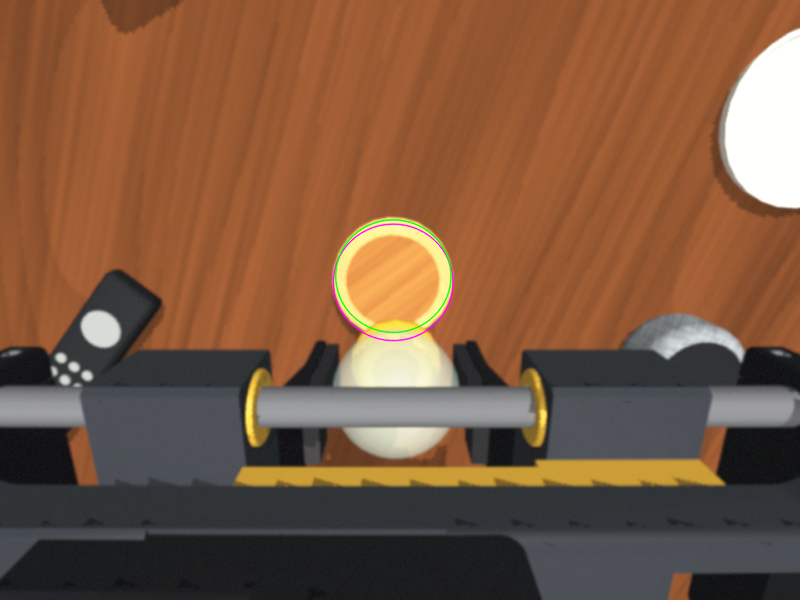

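The plinth top is centred at about (393,277), 4 px above my prediction. That is about 2 mm along +tool x, and I take part of it.

>>> {"api": "drive_tool", "payload": {
  "rows": [0.0027, -0.001, 0.02, 0, 0, 0, -1, 0, 0, 0.03, 0, 0, 0, -1, 0, 0, 0.03, 0, 0, 0, -1, 0, 0, 0.025, 0, 0, 0, -1, 0, 0, 0.01, 0, 0, 0, -1]
}}

```text
time_s: 8.05
tool_pos: [0.4412, -0.0033, 0.2211]
tool_rot: [-180.0, -0.1, 109.3]
force: [1.5, 0.4, -2.0]
grip_width: 0.0452
grasp_force: 10.0
```

>>> {"api": "drive_tool", "payload": {
  "rows": [0, 0, 0.003, 0, 0, 0, -1, 0, 0, 0.002, 0, 0, 0, -1, 0, 0, 0.002, 0, 0, 0, -1, 0, 0, 0, 0, 0, 0, -1]
}}

```text
time_s: 8.55
tool_pos: [0.4409, -0.0029, 0.2151]
tool_rot: [180.0, 0.0, 109.3]
force: [-0.4, 0.2, -1.7]
grip_width: 0.0449
grasp_force: 10.0
```

>>> {"api": "drive_tool", "payload": {
  "rows": [0, 0, 0.001, 0, 0, 0, -1, 0, 0, 0, 0, 0, 0, -1]
}}

```text
time_s: 8.8
tool_pos: [0.4407, -0.0029, 0.2138]
tool_rot: [180.0, 0.0, 109.3]
force: [-0.2, -0.1, -0.8]
grip_width: 0.045
grasp_force: 10.0
```

>>> {"api": "drive_tool", "payload": {
  "rows": [0, 0, 0.0007, 0, 0, 0, -1, 0, 0, 0, 0, 0, 0, -1]
}}

```text
time_s: 9.05
tool_pos: [0.4407, -0.0029, 0.213]
tool_rot: [-180.0, 0.0, 109.3]
force: [0.2, -0.3, -0.4]
grip_width: 0.0455
grasp_force: 10.0
```

>>> {"api": "drive_tool", "payload": {
  "rows": [0, 0, 0.0005, 0, 0, 0, -1, 0, 0, 0, 0, 0, 0, -1]
}}

```text
time_s: 9.3
tool_pos: [0.4408, -0.0028, 0.2128]
tool_rot: [-180.0, 0.0, 109.3]
force: [-2.0, -0.0, 4.5]
grip_width: 0.0457
grasp_force: 10.0
```

Force shows contact. I release slowly, rise, and look at the plinth and the tower.

>>> {"api": "drive_tool", "payload": {
  "rows": [0, 0, 0, 0, 0, 0, 0.15, 0, 0, 0, 0, 0, 0, 0.3, 0, 0, 0, 0, 0, 0, 0.8, 0, 0, 0, 0, 0, 0, 1, 0, 0, 0, 0, 0, 0, 1]
}}

```text
time_s: 9.93
tool_pos: [0.4407, -0.0028, 0.2125]
tool_rot: [-180.0, 0.0, 109.3]
force: [-0.3, -0.2, -1.1]
grip_width: 0.0784
grasp_force: 0.0
```

>>> {"api": "drive_tool", "payload": {
  "rows": [0, 0, -0.02, 0, 0, 0, 1, 0, 0, -0.04, 0, 0, 0, 1, 0, 0, -0.05, 0, 0, 0, 1, 0, 0, -0.05, 0, 0, 0, 1, 0, 0, -0.05, 0, 0, 0, 1]
}}

```text
time_s: 10.55
tool_pos: [0.4404, -0.0026, 0.4243]
tool_rot: [180.0, 0.1, 109.3]
force: [0.8, -0.8, 0.4]
grip_width: 0.0868
grasp_force: 0.0
```

>>> {"api": "drive_tool", "payload": {
  "rows": [-0.014, 0.0101, 0, 0, 0, 0, 1, -0.028, 0.0202, 0, 0, 0, 0, 1, -0.028, 0.0202, 0, 0, 0, 0, 1, -0.028, 0.0202, 0, 0, 0, 0, 1, -0.028, 0.0202, 0, 0, 0, 0, 1]
}}

```text
time_s: 11.18
tool_pos: [0.5691, -0.0926, 0.4222]
tool_rot: [-180.0, -0.0, 109.3]
force: [0.4, 0.3, 0.4]
grip_width: 0.0868
grasp_force: 0.0
```

>>> {"api": "drive_tool", "payload": {
  "rows": [-0.028, 0.0202, 0, 0, 0, 0, 1, -0.028, 0.0202, 0, 0, 0, 0, 1, -0.028, 0.0202, 0, 0, 0, 0, 1, -0.018, 0.0131, 0, 0, 0, 0, 1, 0, 0, 0, 0, 0, 0, 1]
}}

```text
time_s: 11.8
tool_pos: [0.6721, -0.1649, 0.4211]
tool_rot: [-180.0, -0.1, 109.2]
force: [-0.7, 0.4, 0.5]
grip_width: 0.0873
grasp_force: 0.0
```

```bash
sed -i 's/o\["grip_width"\].round(4)/o["grip_width"]/' look.py; python3 - <<'E'
from look import *
x,y=.669,-.1635
G=(0,255,0);B=(255,0,0);Y=(0,0,255);M=(255,0,255)
o,c,T=look("w4",[(circ(x,y,.144,.0275),Y),(rect(x,y,.114,19,.046,.06),M),(rect(x,y,.064,19,.062,.12),B)],(190,120,260,200,3))
S=read_camera("scene");cv2.imwrite("pics/s4.png",cv2.resize(S["color"][240:400,240:440],None,fx=3,fy=3))
E
```

```text
[ 0.6721 -0.1649  0.4211] [-1.7995e+02 -9.0000e-02  1.0921e+02] 0.0873450848025988 [ 42.  30. -46.  74.  21.  85.  18.]
```

View pics/w4.png

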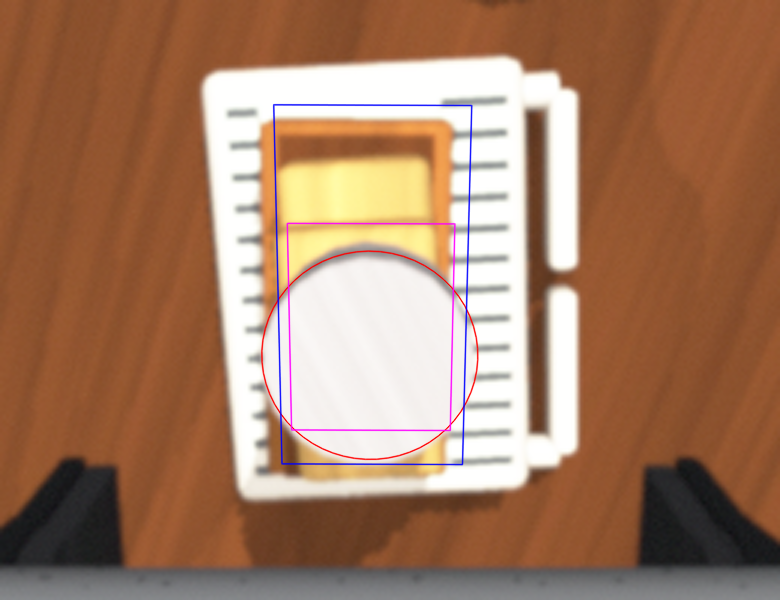

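The tin outline fits (0.669,-0.1635). The box sits about 5 mm left and 5 mm lower than the blue outline. I pick the tin.

>>> {"api": "drive_tool", "payload": {
  "rows": [0.0023, -0.0024, 0, 0, 0, 0, 1, 0, 0, 0.04, 0, 0, 0, 1, 0, 0, 0.04, 0, 0, 0, 1, 0, 0, 0.03, 0, 0, 0, 1, 0, 0, 0.012, 0, 0, 0, 1],
  "grip_force": 15
}}

```text
time_s: 12.52
tool_pos: [0.6672, -0.1618, 0.2991]
tool_rot: [-179.9, -0.0, 109.3]
force: [-0.8, 0.1, -0.1]
grip_width: 0.0871
grasp_force: 0.0
```

>>> {"api": "drive_tool", "payload": {
  "rows": [0, 0, 0, 0, 0, 0, 0.5, 0, 0, 0, 0, 0, 0, 0.4, 0, 0, 0, 0, 0, 0, -1, 0, 0, 0, 0, 0, 0, -1, 0, 0, 0, 0, 0, 0, -1]
}}

```text
time_s: 13.15
tool_pos: [0.6686, -0.1622, 0.3013]
tool_rot: [180.0, 0.0, 109.3]
force: [-0.1, -0.1, 3.3]
grip_width: 0.0536
grasp_force: 15.0
```

>>> {"api": "drive_tool", "payload": {
  "rows": [0, 0, 0, 0, 0, 0, -1, 0, 0, -0.005, 0, 0, 0, -1, 0, 0, -0.02, 0, 0, 0, -1, 0, 0, -0.03, 0, 0, 0, -1, 0, 0, -0.01, 0, 0, 0, -1]
}}

```text
time_s: 13.78
tool_pos: [0.669, -0.1619, 0.3687]
tool_rot: [179.8, 0.1, 109.3]
force: [0.1, 0.8, -0.1]
grip_width: 0.0536
grasp_force: 15.0
```

>>> {"api": "drive_tool", "payload": {
  "rows": [0.0209, 0.0073, 0, 0, 0, 0, -1, 0.0418, 0.0146, 0, 0, 0, 0, -1, 0.0418, 0.0146, 0, 0, 0, 0, -1, 0.0418, 0.0146, 0, 0, 0, 0, -1, 0.0418, 0.0146, 0, 0, 0, 0, -1]
}}

```text
time_s: 14.4
tool_pos: [0.6672, 0.0404, 0.3642]
tool_rot: [-179.9, -0.1, 109.4]
force: [0.3, -0.4, -0.9]
grip_width: 0.0536
grasp_force: 15.0
```

>>> {"api": "drive_tool", "payload": {
  "rows": [0.0418, 0.0146, 0, 0, 0, 0, -1, 0.0418, 0.0146, 0, 0, 0, 0, -1, 0.0418, 0.0146, 0, 0, 0, 0, -1, 0.0209, 0.0073, 0, 0, 0, 0, -1, 0, 0, 0, 0, 0, 0, -1]
}}

```text
time_s: 15.02
tool_pos: [0.666, 0.1963, 0.3644]
tool_rot: [-179.9, -0.1, 109.7]
force: [-0.0, -0.7, -1.3]
grip_width: 0.0531
grasp_force: 15.0
```

```bash
python3 - <<'E'
from look import *
x,y=.6688,.1907
o,c,T=look("w5",[(circ(x,y,.01,.058),(255,0,255)),(circ(x,y,.007,.052),(0,255,0))])
print(go(o,x,y,.192,109.3))
# globe check: scene & side diff
a=[]
for n,b in(("scene",(250,230,90,75,4)),("side",(330,245,80,75,4))):
    q=read_camera(n);TT=q["cam_to_world"];X,Y=.4412,-.0032
    a.append(over(q,TT,[(ball(TT,X,Y,.049,.023),(0,255,0)),(circ(X,Y,.02,.042),(255,0,255))],*b))
cv2.imwrite("pics/g5.png",np.hstack(a))
E
```

```text
[0.666  0.1963 0.3644] [-1.7988e+02 -1.3000e-01  1.0968e+02] 0.05307675046610169 [ 14.  33. -49.  78.  24.  80. -14.]
(array([-0.0066,  0.0011,  0.1724]), array([-0.002 , -0.0022,  0.0067]))
```

View pics/w5.png

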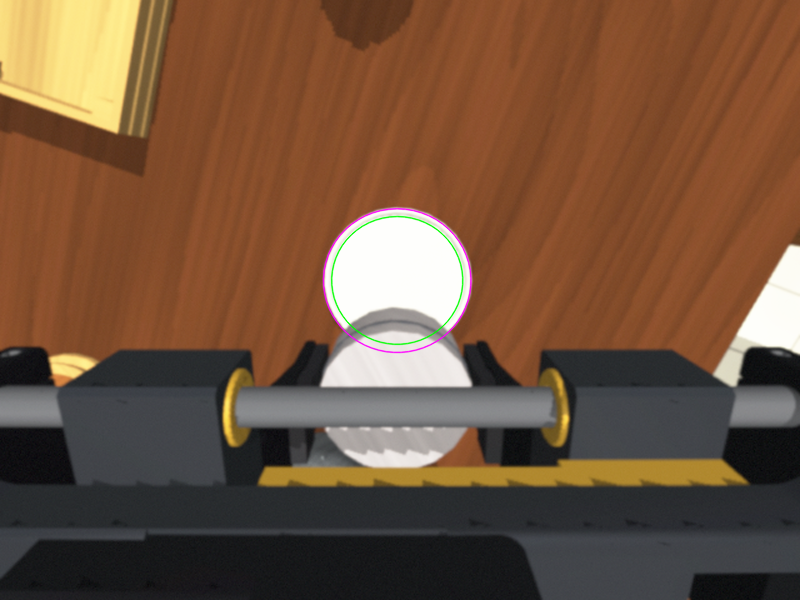

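View pics/g5.png

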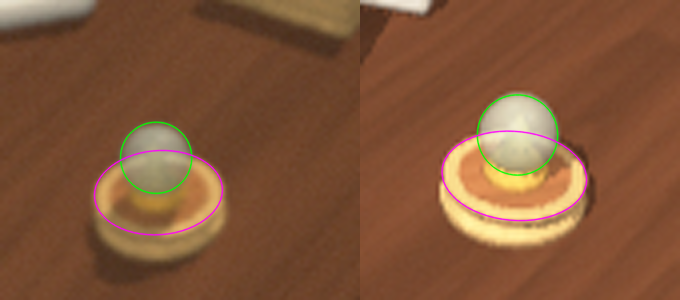

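The plate outline fits, and the globe stands upright and centred on the plinth. I lower the tin.

>>> {"api": "drive_tool", "payload": {
  "rows": [-0.0066, 0.0011, 0.02, 0, 0, 0.0067, -1, 0, 0, 0.04, 0, 0, 0, -1, 0, 0, 0.04, 0, 0, 0, -1, 0, 0, 0.04, 0, 0, 0, -1, 0, 0, 0.02, 0, 0, 0, -1]
}}

```text
time_s: 15.8
tool_pos: [0.6706, 0.1835, 0.2014]
tool_rot: [-179.7, 0.0, 108.8]
force: [0.6, -1.1, -1.2]
grip_width: 0.0536
grasp_force: 15.0
```

>>> {"api": "drive_tool", "payload": {
  "rows": [0, 0, 0.003, 0, 0, 0, -1, 0, 0, 0.002, 0, 0, 0, -1, 0, 0, 0, 0, 0, 0, -1, 0, 0, 0, 0, 0, 0, -1]
}}

```text
time_s: 16.3
tool_pos: [0.6717, 0.1864, 0.2018]
tool_rot: [179.9, 0.0, 108.9]
force: [0.1, -0.1, -0.5]
grip_width: 0.0535
grasp_force: 15.0
```

>>> {"api": "drive_tool", "payload": {
  "rows": [0, 0, 0.002, 0, 0, 0, -1, 0, 0, 0, 0, 0, 0, -1]
}}

```text
time_s: 16.55
tool_pos: [0.6712, 0.1861, 0.1985]
tool_rot: [-180.0, 0.0, 108.9]
force: [0.6, 0.2, -1.1]
grip_width: 0.0531
grasp_force: 15.0
```

>>> {"api": "drive_tool", "payload": {
  "rows": [0.006, -0.001, 0, 0, 0, 0, -1, 0, 0, 0.002, 0, 0, 0, -1, 0, 0, 0, 0, 0, 0, -1]
}}

```text
time_s: 16.92
tool_pos: [0.6682, 0.1916, 0.1962]
tool_rot: [-180.0, 0.0, 109.0]
force: [-0.4, -0.3, -0.4]
grip_width: 0.0537
grasp_force: 15.0
```

>>> {"api": "drive_tool", "payload": {
  "rows": [0, 0, 0.0012, 0, 0, 0, -1, 0, 0, 0, 0, 0, 0, -1]
}}

```text
time_s: 17.18
tool_pos: [0.6684, 0.1913, 0.1951]
tool_rot: [-180.0, 0.0, 108.9]
force: [-1.4, -0.9, -0.9]
grip_width: 0.0535
grasp_force: 15.0
```

>>> {"api": "drive_tool", "payload": {
  "rows": [0, 0, 0.0007, 0, 0, 0, -1, 0, 0, 0, 0, 0, 0, -1]
}}

```text
time_s: 17.42
tool_pos: [0.6684, 0.1914, 0.1945]
tool_rot: [-180.0, 0.0, 108.9]
force: [-0.1, -0.6, -0.2]
grip_width: 0.0534
grasp_force: 15.0
```

>>> {"api": "drive_tool", "payload": {
  "rows": [0, 0, 0.0008, 0, 0, 0, -1, 0, 0, 0, 0, 0, 0, -1]
}}

```text
time_s: 17.68
tool_pos: [0.6684, 0.1915, 0.1944]
tool_rot: [180.0, 0.0, 108.9]
force: [-1.5, -1.5, 2.7]
grip_width: 0.0534
grasp_force: 15.0
```

>>> {"api": "drive_tool", "payload": {
  "rows": [0, 0, 0.0005, 0, 0, 0, -1, 0, 0, 0, 0, 0, 0, -1]
}}

```text
time_s: 17.92
tool_pos: [0.6684, 0.1916, 0.1944]
tool_rot: [180.0, 0.0, 108.9]
force: [-3.2, -1.2, 6.9]
grip_width: 0.0538
grasp_force: 15.0
```

>>> {"api": "drive_tool", "payload": {
  "rows": [0, 0, -0.0005, 0, 0, 0, 0.4, 0, 0, 0, 0, 0, 0, 0.5, 0, 0, 0, 0, 0, 0, 0.5, 0, 0, -0.02, 0, 0, 0, 0.5, 0, 0, -0.04, 0, 0, 0, 1]
}}

```text
time_s: 18.55
tool_pos: [0.6679, 0.1911, 0.2537]
tool_rot: [-179.8, -0.0, 108.9]
force: [0.6, -0.7, 1.3]
grip_width: 0.0697
grasp_force: 0.0
```

>>> {"api": "drive_tool", "payload": {
  "rows": [0, 0, -0.05, 0, 0, 0, 1, 0, 0, -0.05, 0, 0, 0, 1, 0, 0, -0.05, 0, 0, 0, 1, -0.0212, -0.0074, 0, 0, 0, 0, 1, -0.0425, -0.0148, 0, 0, 0, 0, 1]
}}

```text
time_s: 19.18
tool_pos: [0.6672, 0.1266, 0.4067]
tool_rot: [179.8, -0.1, 109.2]
force: [-0.1, -1.2, -0.5]
grip_width: 0.0871
grasp_force: 0.0
```

>>> {"api": "drive_tool", "payload": {
  "rows": [-0.0425, -0.0148, 0, 0, 0, 0, 1, -0.0425, -0.0148, 0, 0, 0, 0, 1, -0.0425, -0.0148, 0, 0, 0, 0, 1, -0.0425, -0.0148, 0, 0, 0, 0, 1, -0.0425, -0.0148, 0, 0, 0, 0, 1]
}}

```text
time_s: 19.8
tool_pos: [0.6668, -0.1021, 0.4056]
tool_rot: [179.9, 0.1, 109.0]
force: [0.4, 0.2, -1.2]
grip_width: 0.087
grasp_force: 0.0
```

>>> {"api": "drive_tool", "payload": {
  "rows": [-0.0425, -0.0148, 0, 0, 0, 0, 1, -0.0212, -0.0074, 0, 0, 0, 0, 1, 0, 0, 0, 0, 0, 0, 1, 0, 0, 0, 0, 0, 0, 1]
}}

```text
time_s: 20.3
tool_pos: [0.6669, -0.1654, 0.4044]
tool_rot: [179.9, -0.1, 109.1]
force: [-0.0, 0.3, 0.3]
grip_width: 0.087
grasp_force: 0.0
```

```bash
python3 - <<'E'
from look import *
G=(0,255,0);B=(255,0,0);Y=(0,0,255);M=(255,0,255)
x,y=.666,-.170
o,c,T=look("w6",[(rect(x,y,.114,19,.046,.06),M),(rect(x,y,.064,19,.062,.12),B)],(190,100,260,200,3))
for n in("scene","side"): pickle.dump(read_camera(n),open(n+"6.pkl","wb"))
E
```

```text
[ 0.6669 -0.1654  0.4044] [ 1.7994e+02 -8.0000e-02  1.0913e+02] 0.08701962763371351 [ 43.  30. -46.  76.  21.  83.  18.]
```

View pics/w6.png

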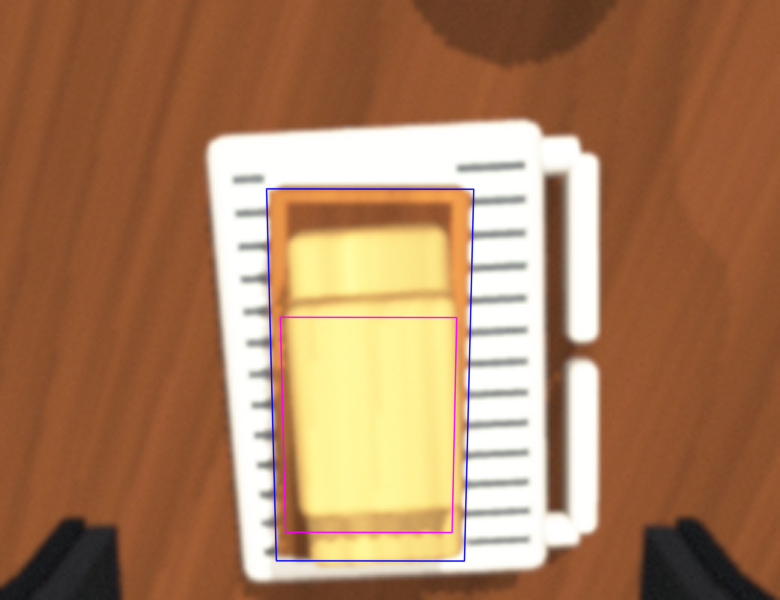

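The box matches the blue outline at (0.666,-0.170), yaw 19. The car's roof corners in the crop are (290,300), (453,293), (452,510) and (303,516). Its ends are near y=228 and y=562.

```bash
python3 - <<'E'
from h import *
o,c=pickle.load(open("w6.pkl","rb"));T=campose(c,o)
f=lambda u,v,z:onz(c,T,((u+.5)/3-.5+190,(v+.5)/3-.5+100),z)[:2]
r=[f(*p,.114) for p in((290,300),(453,293),(452,510),(303,516))];
print(np.array(r).round(4),np.mean(r,0).round(4))
e=[r[0]-r[3],r[1]-r[2]]; print([np.degrees(np.arctan2(*v[::-1]))for v in e],[np.linalg.norm(v)for v in e],np.linalg.norm(r[0]-r[1]),np.linalg.norm(r[2]-r[3]))
for z in(.09,.1): 
    a,b=f(370,228,z),f(383,562,z);print(z,a.round(4),b.round(4),np.linalg.norm(a-b),((a+b)/2).round(4))
print(go(o,.6658,-.1668,.265,111))
E
```

```text
[[ 0.6356 -0.1441]
 [ 0.675  -0.1285]
 [ 0.6954 -0.1848]
 [ 0.6573 -0.1998]] [ 0.6658 -0.1643]
[np.float64(111.2218503842548), np.float64(109.90815277816921)] [np.float64(0.05979816461662502), np.float64(0.059843072264300676)] 0.042333941316231916 0.04096181124199584
0.09 [ 0.6498 -0.1219] [ 0.686  -0.2153] 0.10010836240074626 [ 0.6679 -0.1686]
0.1 [ 0.6496 -0.1211] [ 0.6846 -0.2112] 0.09670993315101523 [ 0.6671 -0.1661]
(array([-0.0011, -0.0016,  0.1394]), array([ 0.0012, -0.0015, -0.0327]))
```

>>> {"api": "drive_tool", "payload": {
  "rows": [-0.0025, -0.0008, 0, 0, 0, -0.033, 1, 0, 0, 0.04, 0, 0, 0, 1, 0, 0, 0.04, 0, 0, 0, 1, 0, 0, 0.04, 0, 0, 0, 1, 0, 0, 0.015, 0, 0, 0, 1],
  "grip_force": 20
}}

```text
time_s: 21.08
tool_pos: [0.6658, -0.171, 0.266]
tool_rot: [-179.8, -0.1, 110.9]
force: [-0.2, 0.8, 0.6]
grip_width: 0.0869
grasp_force: 0.0
```

>>> {"api": "drive_tool", "payload": {
  "rows": [0, 0, 0.004, 0, 0, 0, 1, 0, 0, 0, 0, 0, 0, 0.3, 0, 0, 0, 0, 0, 0, 0.25, 0, 0, 0, 0, 0, 0, -1, 0, 0, 0, 0, 0, 0, -1]
}}

```text
time_s: 21.7
tool_pos: [0.6668, -0.1711, 0.2654]
tool_rot: [180.0, 0.0, 110.8]
force: [-0.1, -0.7, 0.2]
grip_width: 0.0553
grasp_force: 0.0
```

>>> {"api": "drive_tool", "payload": {
  "rows": [0, 0, 0, 0, 0, 0, -1, 0, 0, 0, 0, 0, 0, -1]
}}

```text
time_s: 21.95
tool_pos: [0.6668, -0.1711, 0.2651]
tool_rot: [180.0, 0.0, 110.8]
force: [0.6, -0.5, 1.1]
grip_width: 0.046
grasp_force: 19.9
```

>>> {"api": "drive_tool", "payload": {
  "rows": [0, 0, -0.005, 0, 0, 0, -1, 0, 0, -0.02, 0, 0, 0, -1, 0, 0, -0.03, 0, 0, 0, -1, 0, 0, -0.04, 0, 0, 0, -1, 0, 0, -0.02, 0, 0, 0, -1]
}}

```text
time_s: 22.58
tool_pos: [0.6672, -0.1707, 0.3837]
tool_rot: [179.8, 0.1, 110.8]
force: [0.3, -0.0, -1.2]
grip_width: 0.0458
grasp_force: 19.9
```

>>> {"api": "drive_tool", "payload": {
  "rows": [0.022, -0.0035, 0, 0, 0, 0, -1, 0.0443, -0.0071, 0, 0, 0, 0, -1, 0.0443, -0.0071, 0, 0, 0, 0, -1, 0.0443, -0.0071, 0, 0, 0, 0, -1, 0.0443, -0.0071, 0, 0, 0, 0, -1]
}}

```text
time_s: 23.2
tool_pos: [0.5651, 0.0052, 0.3799]
tool_rot: [-180.0, 0.0, 110.8]
force: [0.2, -0.0, -1.6]
grip_width: 0.046
grasp_force: 19.9
```

>>> {"api": "drive_tool", "payload": {
  "rows": [0.0443, -0.0071, 0, 0, 0, 0, -1, 0.0443, -0.0071, 0, 0, 0, 0, -1, 0.0443, -0.0071, 0, 0, 0, 0, -1, 0.0443, -0.0071, 0, 0, 0, 0, -1, 0.0443, -0.0071, 0, 0, 0, 0, -1]
}}

```text
time_s: 23.82
tool_pos: [0.453, 0.1996, 0.38]
tool_rot: [180.0, 0.1, 110.8]
force: [0.4, -0.1, -1.5]
grip_width: 0.0463
grasp_force: 19.9
```

>>> {"api": "drive_tool", "payload": {
  "rows": [0.0443, -0.0071, 0, 0, 0, 0, -1, 0.022, -0.0035, 0, 0, 0, 0, -1, 0, 0, 0, 0, 0, 0, -1, 0, 0, 0, 0, 0, 0, -1]
}}

```text
time_s: 24.32
tool_pos: [0.4214, 0.2553, 0.3798]
tool_rot: [-180.0, 0.1, 110.7]
force: [0.5, -0.4, -0.8]
grip_width: 0.0456
grasp_force: 19.9
```

```bash
python3 - <<'E'
from look import *
G=(0,255,0);M=(255,0,255)
o,c,T=look("w7",[(rect(.3954,.2958,.036,.15,.122,.142),G),(rect(.3998,.3007,.036,-3.3,.122,.142),M)])
for n in("scene","side"): pickle.dump(read_camera(n),open(n+"7.pkl","wb"))
E
```

```text
[0.4214 0.2553 0.3798] [-1.7999e+02  6.0000e-02  1.1074e+02] 0.04563823567961739 [ 30.   4. -66. 105.   4.  73. -16.]
```

View pics/w7.png

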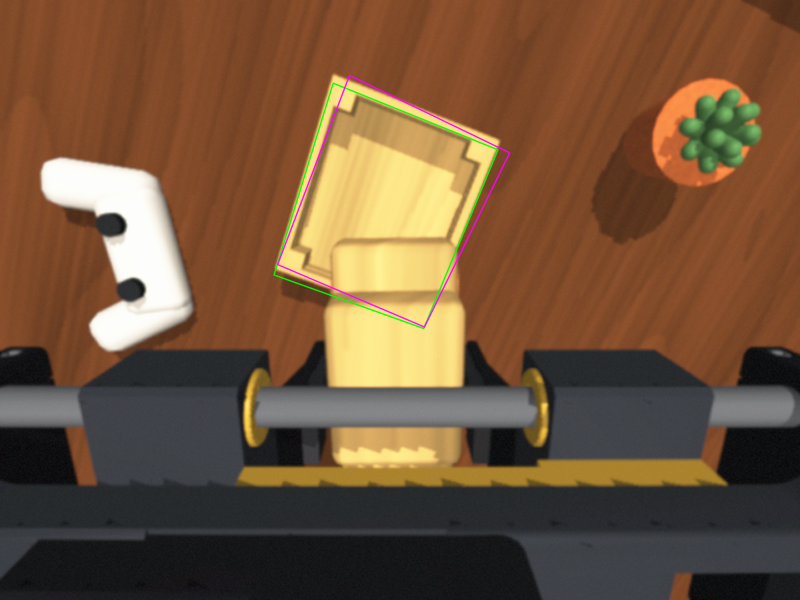

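The crate's top corners are at (335,76), (500,140) and (277,265). I compute its pose from those.

```bash
python3 - <<'E'
from h import *
o,c=pickle.load(open("w7.pkl","rb"));T=campose(c,o)
f=lambda u,v,z:onz(c,T,((u+.5)/1.25-.5,(v+.5)/1.25-.5),z)[:2]
A,B,C=f(335,76,.036),f(500,140,.036),f(277,265,.036)
print(A,B,C,np.linalg.norm(A-B),np.linalg.norm(A-C),(B+C)/2)
v=B-A;w=A-C;y1=np.degrees(np.arctan2(v[1],v[0]));y2=np.degrees(np.arctan2(w[1],w[0]))-90;print(y1,y2)
x,y=(B+C)/2
print(go(o,x,y,.38,90+(y1+y2)/2))
E
```

```text
[0.33435905 0.37110205] [0.45535593 0.37325725] [0.33491184 0.23261802] 0.12101607740409316 0.13848512955007192 [0.39513389 0.30293764]
1.0204489583833152 0.22870692538317883
(array([ 0.0539, -0.0077, -0.0003]), array([0.    , 0.001 , 0.3511]))
```

>>> {"api": "drive_tool", "payload": {
  "rows": [0.0244, -0.0049, 0, 0, 0, 0, -1, 0.0244, -0.0049, 0, 0, 0, 0, -1, 0, 0, 0, 0, 0, 0.118, -1, 0, 0, 0, 0, 0, 0.118, -1, 0, 0, 0, 0, 0, 0.118, -1]
}}

```text
time_s: 25.1
tool_pos: [0.3949, 0.2977, 0.3797]
tool_rot: [-180.0, 0.0, 90.2]
force: [0.4, 0.4, -1.3]
grip_width: 0.0458
grasp_force: 19.9
```

>>> {"api": "drive_tool", "payload": {
  "rows": [0, 0, 0.04, 0, 0, 0, -1, 0, 0, 0.04, 0, 0, 0, -1, 0, 0, 0, 0, 0, 0, -1, 0, 0, 0, 0, 0, 0, -1]
}}

```text
time_s: 25.6
tool_pos: [0.3949, 0.2987, 0.3011]
tool_rot: [179.9, -0.1, 90.5]
force: [-0.1, 0.0, -0.2]
grip_width: 0.0461
grasp_force: 19.9
```

```bash
python3 - <<'E'
from h import *
from cell import *
o=get_obs();print(o["qpos"].round(0),o["tool_pos"],o["tool_rot"],go(o,.395,.2975,.2071,90.5))
E
```

```text
[ 20.  12. -65. 110.  12.  65. -49.] [0.39490093 0.29874181 0.30105004] [ 1.79949644e+02 -6.22641458e-02  9.04975551e+01] (array([-0.0013,  0.    ,  0.0939]), array([ 0.0009, -0.0011, -0.    ]))
```

Good. I lower the car, then feel for contact.

>>> {"api": "drive_tool", "payload": {
  "rows": [-0.001, 0, 0.03, 0, 0, 0, -1, 0, 0, 0.03, 0, 0, 0, -1, 0, 0, 0.02, 0, 0, 0, -1, 0, 0, 0.008, 0, 0, 0, -1, 0, 0, 0, 0, 0, 0, -1]
}}

```text
time_s: 26.22
tool_pos: [0.3949, 0.2978, 0.2128]
tool_rot: [179.9, -0.0, 90.5]
force: [-0.2, 0.1, -1.2]
grip_width: 0.0458
grasp_force: 19.9
```

>>> {"api": "drive_tool", "payload": {
  "rows": [0, 0, 0.002, 0, 0, 0, -1, 0, 0, 0.001, 0, 0, 0, -1, 0, 0, 0, 0, 0, 0, -1]
}}

```text
time_s: 26.6
tool_pos: [0.3944, 0.2976, 0.2091]
tool_rot: [180.0, 0.0, 90.5]
force: [0.3, -0.2, -1.2]
grip_width: 0.0462
grasp_force: 19.9
```

>>> {"api": "drive_tool", "payload": {
  "rows": [0, 0, 0.001, 0, 0, 0, -1, 0, 0, 0, 0, 0, 0, -1]
}}

```text
time_s: 26.85
tool_pos: [0.3942, 0.2975, 0.2078]
tool_rot: [-180.0, 0.0, 90.5]
force: [-0.4, 0.5, -1.2]
grip_width: 0.0457
grasp_force: 19.9
```

>>> {"api": "drive_tool", "payload": {
  "rows": [0, 0, 0.001, 0, 0, 0, -1, 0, 0, 0, 0, 0, 0, -1]
}}

```text
time_s: 27.1
tool_pos: [0.3943, 0.2977, 0.207]
tool_rot: [180.0, 0.0, 90.5]
force: [-1.1, -1.1, 2.2]
grip_width: 0.0457
grasp_force: 19.9
```

>>> {"api": "drive_tool", "payload": {
  "rows": [0, 0, 0, 0, 0, 0, 0.2, 0, 0, 0, 0, 0, 0, 0.33, 0, 0, 0, 0, 0, 0, 0.33, 0, 0, -0.01, 0, 0, 0, 0.33, 0, 0, -0.03, 0, 0, 0, 0.33]
}}

```text
time_s: 27.72
tool_pos: [0.3937, 0.2972, 0.2467]
tool_rot: [-179.8, 0.0, 90.6]
force: [0.3, 0.1, 0.9]
grip_width: 0.058
grasp_force: 0.0
```

>>> {"api": "drive_tool", "payload": {
  "rows": [0, 0, -0.04, 0, 0, 0, 0.33, 0, 0, -0.04, 0, 0, 0, 1, 0, 0, -0.04, 0, 0, 0, 1, -0.02, 0.0112, -0.02, 0, 0, 0, 1, -0.0392, 0.0223, 0, 0, 0, 0, 1]
}}

```text
time_s: 28.35
tool_pos: [0.4279, 0.2406, 0.3895]
tool_rot: [179.7, -0.0, 90.8]
force: [0.9, -0.5, 0.6]
grip_width: 0.0849
grasp_force: 0.0
```

>>> {"api": "drive_tool", "payload": {
  "rows": [-0.0392, 0.0223, 0, 0, 0, 0, 1, -0.0392, 0.0223, 0, 0, 0, 0, 1, -0.0392, 0.0223, 0, 0, 0, 0, 1, -0.0392, 0.0223, 0, 0, 0, 0, 1, -0.0392, 0.0223, 0, 0, 0, 0, 1]
}}

```text
time_s: 28.98
tool_pos: [0.5421, 0.0427, 0.3876]
tool_rot: [179.9, 0.0, 90.6]
force: [-0.4, -0.3, 0.8]
grip_width: 0.087
grasp_force: 0.0
```

>>> {"api": "drive_tool", "payload": {
  "rows": [-0.0392, 0.0223, 0, 0, 0, 0, 1, -0.0392, 0.0223, 0, 0, 0, 0, 1, -0.0392, 0.0223, 0, 0, 0, 0, 1, -0.0392, 0.0223, 0, 0, 0, 0, 1, -0.0392, 0.0223, 0, 0, 0, 0, 1]
}}

```text
time_s: 29.6
tool_pos: [0.6555, -0.1525, 0.3877]
tool_rot: [180.0, -0.0, 90.5]
force: [-0.5, -0.8, 0.5]
grip_width: 0.0868
grasp_force: 0.0
```

>>> {"api": "drive_tool", "payload": {
  "rows": [-0.02, 0.0112, 0, 0, 0, 0, 1, 0, 0, 0, 0, 0, -0.162, 1, 0, 0, 0, 0, 0, -0.162, 1, 0, 0, 0, 0, 0, 0, 1, 0, 0, 0, 0, 0, 0, 1]
}}

```text
time_s: 30.22
tool_pos: [0.6662, -0.1711, 0.3872]
tool_rot: [180.0, 0.0, 109.0]
force: [0.4, -0.1, 0.1]
grip_width: 0.0869
grasp_force: 0.0
```

```bash
python3 - <<'E'
from look import *
from scipy.optimize import minimize
from plc import cl,cost,mod,d,E_
G=(0,255,0)
o,c,T=look("w8",[(rect(.666,-.170,.064,19,.062,.12),G)],(150,60,320,240,1.2))
im=cv2.cvtColor(c["color"],cv2.COLOR_BGR2LAB).astype(np.float32)
g=np.zeros(im.shape[:2],np.float32)
for ch in range(3):
    b=cv2.GaussianBlur(im[:,:,ch],(0,0),1.2); g=np.maximum(g,np.hypot(cv2.Sobel(b,-1,1,0),cv2.Sobel(b,-1,0,1)))
def f(p):
    q=proj(c,T,cl(rect(p[0],p[1],.064,p[2],.062,.12),30)).astype(np.float32)
    return -cv2.remap(g,q[:,:1],q[:,1:],cv2.INTER_LINEAR).mean()
p0=np.array([.666,-.170,19.]);r=minimize(f,p0,method="Nelder-Mead",options=dict(initial_simplex=p0+np.array([[0,0,0],[.004,0,0],[0,.004,0],[0,0,3]])))
print(f(p0),r.x,r.fun)
print(go(o,*r.x[:2],.250,90+r.x[2]))
a=cv2.imread("pics/w8.png")
cu=[]
S=read_camera("side");Tc=S["cam_to_world"]
b=over(S,Tc,[(rect(.395,.300,.036,.5,.122,.142),(255,0,255)),(circ(.6688,.1907,.007,.052),(0,255,0))],205,270,150,150,2.6)
h=max(a.shape[0],b.shape[0]);P=lambda i:np.vstack([i,np.zeros((h-i.shape[0],i.shape[1],3),np.uint8)])
cv2.imwrite("pics/m8.png",np.hstack([P(a),P(b)]));print(a.shape,b.shape)
E
```

```text
[ 0.6662 -0.1711  0.3872] [1.7998e+02 1.0000e-02 1.0895e+02] 0.08692114104655951 [ 46.  31. -49.  77.  23.  82.  16.]
-138.54283 [ 0.66689593 -0.17490649 19.64363902] -158.75413513183594
(array([-0.0038, -0.0006,  0.1372]), array([ 0.0003,  0.0001, -0.0121]))
(288, 384, 3) (390, 390, 3)
```

View pics/m8.png

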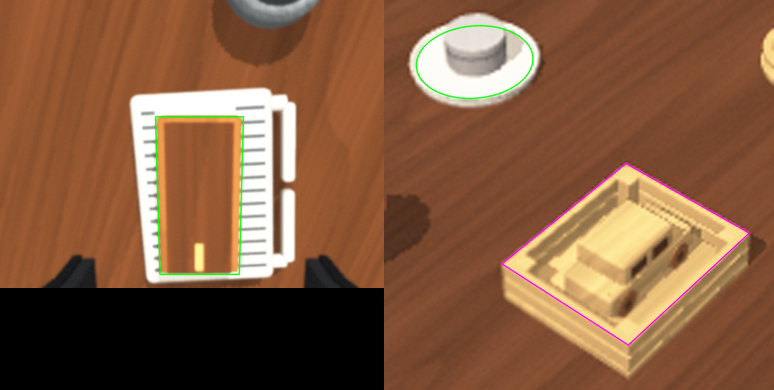

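The box sits where modelled, the tin is centred on the plate, and the car is on its wheels inside the crate. I pick the box.

>>> {"api": "drive_tool", "payload": {
  "rows": [-0.001, -0.0003, 0, 0, 0, -0.006, 1, 0, 0, 0.05, 0, 0, 0, 1, 0, 0, 0.05, 0, 0, 0, 1, 0, 0, 0.04, 0, 0, 0, 1, 0, 0, 0.02, 0, 0, 0, 1],
  "grip_force": 25
}}

```text
time_s: 30.95
tool_pos: [0.6655, -0.1723, 0.2243]
tool_rot: [-179.8, -0.1, 109.4]
force: [1.3, -0.5, 1.0]
grip_width: 0.0868
grasp_force: 0.0
```

>>> {"api": "drive_tool", "payload": {
  "rows": [0, 0, 0.01, 0, 0, 0, 1, 0, 0, 0, 0, 0, 0, 1, 0, 0, 0, 0, 0, 0, 0.55, 0, 0, 0, 0, 0, 0, -1, 0, 0, 0, 0, 0, 0, -1]
}}

```text
time_s: 31.58
tool_pos: [0.6666, -0.1722, 0.2176]
tool_rot: [180.0, 0.0, 109.4]
force: [-0.1, -0.0, -0.0]
grip_width: 0.0652
grasp_force: 0.0
```

>>> {"api": "drive_tool", "payload": {
  "rows": [0, 0, 0, 0, 0, 0, -1, 0, 0, 0, 0, 0, 0, -1]
}}

```text
time_s: 31.82
tool_pos: [0.6665, -0.1723, 0.2175]
tool_rot: [180.0, 0.0, 109.4]
force: [-0.6, 0.4, 2.6]
grip_width: 0.062
grasp_force: 25.0
```

>>> {"api": "drive_tool", "payload": {
  "rows": [0, 0, -0.005, 0, 0, 0, -1, 0, 0, -0.02, 0, 0, 0, -1, 0, 0, -0.03, 0, 0, 0, -1, 0, 0, -0.03, 0, 0, 0, -1, -0.0026, -0.0198, 0, 0, 0, 0.026, -1]
}}

```text
time_s: 32.45
tool_pos: [0.6503, -0.1794, 0.3065]
tool_rot: [179.6, 0.1, 108.1]
force: [-1.0, -1.0, -1.4]
grip_width: 0.0618
grasp_force: 25.0
```

>>> {"api": "drive_tool", "payload": {
  "rows": [-0.0053, -0.0395, 0, 0, 0, 0, -1, -0.0053, -0.0395, 0, 0, 0, 0, -1, -0.0053, -0.0395, 0, 0, 0, 0, -1, -0.0053, -0.0395, 0, 0, 0, 0, -1, -0.0053, -0.0395, 0, 0, 0, 0, -1]
}}

```text
time_s: 33.08
tool_pos: [0.4679, -0.2675, 0.3029]
tool_rot: [180.0, 0.1, 108.0]
force: [0.7, -0.6, -0.8]
grip_width: 0.0621
grasp_force: 25.0
```

>>> {"api": "drive_tool", "payload": {
  "rows": [-0.0053, -0.0395, 0, 0, 0, 0, -1, -0.0053, -0.0395, 0, 0, 0, 0, -1, -0.0026, -0.0198, 0, 0, 0, 0, -1, 0, 0, 0, 0, 0, 0, -1, 0, 0, 0, 0, 0, 0, -1]
}}

```text
time_s: 33.7
tool_pos: [0.38, -0.3096, 0.3026]
tool_rot: [179.9, 0.1, 108.0]
force: [0.2, 0.3, -1.5]
grip_width: 0.0617
grasp_force: 25.0
```

```bash
python3 - <<'E'
from h import *
from cell import *
o=get_obs();print(o["qpos"].round(0),o["tool_pos"],o["tool_rot"],go(o,.382,-.317,.1925,107.9))
E
```

```text
[ 85.   8. -52. 111.   7.  64.  49.] [ 0.38001819 -0.30958642  0.3026182 ] [1.79944871e+02 6.91130230e-02 1.08033116e+02] (array([-0.0075, -0.0005,  0.1101]), array([0.001 , 0.0012, 0.0023]))
```

>>> {"api": "drive_tool", "payload": {
  "rows": [-0.0075, -0.0005, 0.02, 0, 0, 0, -1, 0, 0, 0.03, 0, 0, 0, -1, 0, 0, 0.03, 0, 0, 0, -1, 0, 0, 0.02, 0, 0, 0, -1, 0, 0, 0.006, 0, 0, 0, -1]
}}

```text
time_s: 34.33
tool_pos: [0.3812, -0.3168, 0.1949]
tool_rot: [180.0, -0.1, 108.0]
force: [0.0, 0.1, -1.2]
grip_width: 0.0619
grasp_force: 25.0
```

>>> {"api": "drive_tool", "payload": {
  "rows": [0, 0, 0.002, 0, 0, 0, -1, 0, 0, 0, 0, 0, 0, -1]
}}

```text
time_s: 34.58
tool_pos: [0.3812, -0.3179, 0.1946]
tool_rot: [180.0, 0.1, 108.0]
force: [-0.2, -0.3, -1.3]
grip_width: 0.0621
grasp_force: 25.0
```

>>> {"api": "drive_tool", "payload": {
  "rows": [0, 0, 0.001, 0, 0, 0, -1, 0, 0, 0, 0, 0, 0, -1]
}}

```text
time_s: 34.83
tool_pos: [0.3808, -0.3178, 0.1933]
tool_rot: [180.0, 0.1, 107.9]
force: [-0.4, -0.0, -2.6]
grip_width: 0.0617
grasp_force: 25.0
```

>>> {"api": "drive_tool", "payload": {
  "rows": [0, 0, 0.001, 0, 0, 0, -1, 0, 0, 0, 0, 0, 0, -1]
}}

```text
time_s: 35.08
tool_pos: [0.3809, -0.3178, 0.1923]
tool_rot: [-180.0, 0.0, 107.9]
force: [-1.5, 1.0, 3.9]
grip_width: 0.0616
grasp_force: 25.0
```

>>> {"api": "drive_tool", "payload": {
  "rows": [0, 0, 0, 0, 0, 0, 0.5, 0, 0, 0, 0, 0, 0, 0.62, 0, 0, 0, 0, 0, 0, 0.62, 0, 0, -0.01, 0, 0, 0, 0.62, 0, 0, -0.03, 0, 0, 0, 0.62]
}}

```text
time_s: 35.7
tool_pos: [0.3802, -0.3171, 0.2316]
tool_rot: [-180.0, -0.2, 108.0]
force: [-0.3, 0.1, 0.2]
grip_width: 0.0707
grasp_force: 0.0
```

>>> {"api": "drive_tool", "payload": {
  "rows": [0, 0, -0.04, 0, 0, 0, 0.62, 0, 0, -0.05, 0, 0, 0, 1, 0, 0, -0.05, 0, 0, 0, 1, 0, 0, -0.04, 0, 0, 0, 1, 0, 0, 0, 0, 0, 0, 1]
}}

```text
time_s: 36.33
tool_pos: [0.3819, -0.3176, 0.4157]
tool_rot: [179.9, 0.4, 108.0]
force: [-0.4, 0.5, -1.3]
grip_width: 0.0867
grasp_force: 0.0
```

```bash
python3 - <<'E'
from look import *
q=read_camera("scene");T=q["cam_to_world"]
b=over(q,T,[],140,190,300,280,2)
cv2.imwrite("pics/f.png",b);o=get_obs();print(o["tool_pos"],o["force"],o["time_s"])
E
```

```text
[ 0.38119268 -0.31743782  0.41347663] [-0.2533127  -0.18283868 -0.98905828] 36.375
```

View pics/f.png

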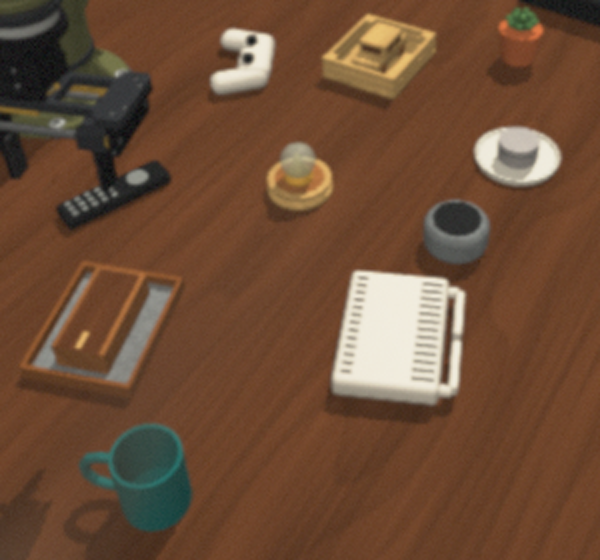

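All four pieces are in place: box in the tray at (100,320), globe (298,165), tin (517,147) and car (380,45). The router is clear and the mug has not moved.

```bash
python3 -c "
from cell import *
print(sign_off())"
```

```text
the job is handed in; nothing more can be done
None
```

The tower is down, and the globe, tin, car and card box all stand upright where they belong; the mug was left alone, and I handed the job in at about 36 s.

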